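# Load the tube carrier and hold it up level for the sorter

### The job

Two sorted sample tubes stand in the dark metal collection holder: move each into one of the two empty corner holes of the grey tube carrier, down to the bottom of the hole and with the lid's thumb tab pointing squarely away from the handle, like the tube already standing in the same row. Then take the loaded carrier by the middle of its steel handle, lift it clear of the bench and finish while holding it about 10 cm up, level and still, without putting it down or letting go. Keep the tubes upright and the carrier level throughout, and leave the mixer, the pen rack and the mouse where they are.

Things in the scene. Friction and masses are not known exactly. Their poses are not given: they have to be found in the camera images.
- carrier: Loose grey block 200 (its x) by 120 (its y) by 40 mm with a steel handle over its middle; 0.4 to 0.6 kg, balanced. Origin: centre of underside, z up. Six tube holes 18.2 mm wide, 30 mm deep, at x = -75 and +75, y = -40, 0, +40 mm (the middle two and six 12.6 mm microtube holes stay empty). Tabs point along +x in holes at x = +75, along -x at x = -75. Yaw within 0.5 rad of world; left or right
- handle (a point): Middle of the carrier's handle bar, on its axis, 118 mm above the carrier's underside. The steel bar is 14 mm wide (carrier x), 16 mm high, 108 mm long (carrier y), top at 126 mm, on two end posts (14 by 8 mm) at y = -50 and +50 mm; below it 70 mm are free. The nearest tube lids lie 65 mm to its sides, tops 72 mm above the underside
- place_front_left (a point): Centre of the floor of the corner hole at carrier x = -75, y = +40 mm: empty at the start. A seated tube's origin lies here
- place_back_right (a point): Centre of the floor of the corner hole at carrier x = +75, y = -40 mm: empty at the start
- place_back_left (a point): Centre of the floor of the corner hole at carrier x = +75, y = +40 mm: holds tube_c from the start
- place_front_right (a point): Centre of the floor of the corner hole at carrier x = -75, y = -40 mm: holds tube_d from the start
- holder: Dark anodised aluminium collection holder, a block 50 (its x) by 150 (its y) by 40 mm, screwed to the bench through small end lugs; two pockets 18.2 mm wide, 30 mm deep at y = -45 and +45 mm (floors 10 mm above the bench), a thumbscrew 11 mm high between them. Origin at the centre of its underside; yaw within 0.5 rad of world; left or right
- tube_a: 5 ml flip-lid tube, 62 mm tall, 14 g, loose in its hole; white body 16.6 mm across (tapering to 8 mm over the lowest 16 mm), round closed lid with collar 20 mm across at 49 to 62 mm above the foot. Origin at the centre of its foot, z up, x towards the lid's thumb tab. To be moved. Starts upright in either pocket of the holder, tab up to 1.4 rad from the holder's +x
- tube_b: To be moved: a tube like tube_a, same axes. Starts in the other pocket of the holder, tab up to 1.4 rad from the holder's -x
- tube_c: A tube like tube_a, already seated in place_back_left with its tab out; stays there
- tube_d: A tube like tube_a, already seated in place_front_right with its tab out; stays there
- tube_a_tab (a point): On the thumb tab of tube_a, 17 mm from the tube's axis, 59.5 mm above its foot. The tab sticks out 9.5 mm beyond the lid's rim (10 mm wide, 3 mm thick); the small hinge on the far side sticks out 3.5 mm
- tube_b_tab (a point): On the thumb tab of tube_b, 17 mm from the tube's axis, 59.5 mm above its foot. The tab sticks out 9.5 mm beyond the lid's rim (10 mm wide, 3 mm thick); the small hinge on the far side sticks out 3.5 mm
- tube_c_tab (a point): On the thumb tab of tube_c, 17 mm from the tube's axis, 59.5 mm above its foot. The tab sticks out 9.5 mm beyond the lid's rim (10 mm wide, 3 mm thick); the small hinge on the far side sticks out 3.5 mm
- tube_d_tab (a point): On the thumb tab of tube_d, 17 mm from the tube's axis, 59.5 mm above its foot. The tab sticks out 9.5 mm beyond the lid's rim (10 mm wide, 3 mm thick); the small hinge on the far side sticks out 3.5 mm
- vortexer: Bystander: round bench mixer, 114 mm across its foot, 62 mm high, with a blue rubber cup on top; 0.9 kg. Origin at the centre of its underside
- pen_rack: Bystander: pink open rack 220 (its x) by 75 by 55 mm, with pens standing up to 164 mm. Origin at the centre of its underside
- mouse: Bystander: black computer mouse 105 (its x) by 60 by 34 mm. Origin at the centre of its underside

How it is judged (in metres and radians):
On the way:
1. both tubes stand in the empty corner holes, tabs out, let go, with the carrier still on the bench (((distance between tube_a and place_front_left below 0.006 m and x of tube_a_tab in the frame of carrier below -0.082 m and angle between the x axis of each of tube_a, tube_b and the x axis of carrier, either way round below 0.35 rad and distance between tube_b and place_back_right below 0.006 m and x of tube_b_tab in the frame of carrier above 0.082 m) or (distance between tube_a and place_back_right below 0.006 m and x of tube_a_tab in the frame of carrier above 0.082 m and angle between the x axis of each of tube_a, tube_b and the x axis of carrier, either way round below 0.35 rad and distance between tube_b and place_front_left below 0.006 m and x of tube_b_tab in the frame of carrier below -0.082 m)) and distance between tube_c and place_back_left below 0.006 m and x of tube_c_tab in the frame of carrier above 0.082 m and angle between the x axis of each of tube_c, tube_d and the x axis of carrier, either way round below 0.35 rad and distance between tube_d and place_front_right below 0.006 m and x of tube_d_tab in the frame of carrier below -0.082 m and height (world z) of carrier below 0.004 m and linear speed of carrier below 0.02 m/s and contact force between the fingers and tube_a below 0.2 N and contact force between the fingers and tube_b below 0.2 N), for 0.2 s.
At the end, for the whole second after the job is handed in: Fingers hold the middle of the handle (TCP within 35 mm); carrier 70 to 140 mm above the bench, resting on nothing else, tilt under 4 degrees, under 20 mm/s and 0.1 rad/s; in each corner hole a tube, foot within 6 mm of the floor centre, tab outward within 20 degrees (((distance between tube_a and place_front_left below 0.006 m and x of tube_a_tab in the frame of carrier below -0.082 m and angle between the x axis of each of tube_a, tube_b and the x axis of carrier, either way round below 0.35 rad and distance between tube_b and place_back_right below 0.006 m and x of tube_b_tab in the frame of carrier above 0.082 m) or (distance between tube_a and place_back_right below 0.006 m and x of tube_a_tab in the frame of carrier above 0.082 m and angle between the x axis of each of tube_a, tube_b and the x axis of carrier, either way round below 0.35 rad and distance between tube_b and place_front_left below 0.006 m and x of tube_b_tab in the frame of carrier below -0.082 m)) and distance between tube_c and place_back_left below 0.006 m and x of tube_c_tab in the frame of carrier above 0.082 m and angle between the x axis of each of tube_c, tube_d and the x axis of carrier, either way round below 0.35 rad and distance between tube_d and place_front_right below 0.006 m and x of tube_d_tab in the frame of carrier below -0.082 m and height (world z) of carrier between 0.07 and 0.14 m and angle between carrier's own z axis and vertical below 0.07 rad and linear speed of carrier below 0.02 m/s and angular speed of carrier below 0.1 rad/s and contact force between the fingers and carrier above 2 N and distance between the grasp point and handle below 0.035 m and contact force between carrier and vortexer below 0.1 N and contact force between carrier and pen_rack below 0.1 N and contact force between carrier and mouse below 0.1 N and contact force between carrier and holder below 0.1 N); the arm keeps its last pose, push and grip.
It fails at once if a tube is tipped by more than 30 degrees (angle between any of tube_a, tube_b, tube_c, tube_d's own z axis and vertical above 0.52 rad).
It fails at once if the carrier is tilted by more than 12 degrees (angle between carrier's own z axis and vertical above 0.21 rad).
It fails at once if the mixer, the pen rack or the mouse is shifted by more than 20 mm (distance of any of vortexer, pen_rack, mouse from where it was at the start of the episode above 0.02 m).
It also fails if it takes over 72 s, if anything falls off the work surface, if the arm or the gripper's body presses on something with over 40 N, if the wrist force passes 120 N, or if a joint passes its speed limit or range.

### The arm

A 7-joint arm with a two-finger parallel gripper is mounted at the origin on the work surface. World frame = base frame: x ahead of the robot, y to its left, z up, the work surface at z = 0. Lengths are in mm, angles in rad, forces in N, time in s.
With the tool pointing down it reaches from about 425 to 825 mm from the base axis. Payload 3.6 kg.
Tool frame: the origin (TCP) lies between the finger pads, 19 mm behind the fingertips; this is the grasp point; z points along the fingers, y is the line along which they close (so a half turn about z gives the same grasp; the last joint's range is limited). The gripper opens to 93 mm and grips with 3 to 60 N. Pads are 15 mm wide; open, the fingers measure 128 mm over their backs; the gripper's body (75 mm by 188 mm) begins 65 mm behind the grasp point.
Start: joints at [-1.3, 0.615, -0.013, 1.423, 0.008, 1.103, -0.04], TCP at [190.689, 621.37, 237.44] pointing down, gripper open.
Joint ranges: [-3.12, 3.12], [-0.3, 2.06], [-1.34, 1.32], [0.26, 2.42], [-1.36, 4.5], [0.01, 1.98], [-2.84, 2.84]. Speed limits (rad/s): [2.79, 2.79, 3.14, 3.14, 3.14, 3.14, 3.14].

### API

Orientations are given as [roll, pitch, yaw] about the fixed x, y, z axes, in that order (R = Rz(yaw) Ry(pitch) Rx(roll)).
In Python, from bench import monitor, cams, job gives the robot as it stands. The module is installed in compiled form; this text tells all that it offers.
- The arm moves only by the shell command python3 -m pendant 'ROWS' [OPENING] [FORCE]. ROWS is a JSON object of lists of equal length, an entry for each row: "travel": the shift along the world's x, y, z in units of 50 mm (1.0 is 50 mm), a list of three; "dr": the turn, a rotation vector about the world's x, y, z in units of 5 degrees (1.0 is 5 degrees), a list of three. A call has exactly 10 rows; each row shifts and turns the commanded pose from where the row before left it; what a row does not reach is not made up. A row lasts 1/8 s, in which the tool goes at most 62.5 mm and 10.7 degrees, less where a joint would pass 70% of its speed; a pose out of reach is approached as far as the arm can. A call is refused whole if a number of a shift passes 1 or a number of a turn 1, either way. A call with a gripper value outside its range is refused whole. OPENING is the closure, from -1 (fully open) to 1 (shut), set as the call begins (- or left out, the last holds). The fingers move at their own pace and stop on an object; FORCE is the grip in N (left out, the last holds). Time passes only in rows, so rows that do not move let the fingers close, or fill a call up. It gives the time, the measured TCP pose, the force, the opening and the grip force at its end, in the units of the state.
- monitor.observe(): the state, without advancing time (a new reading comes with each control period).
- cams.snapshot(name): name is "side" or "top"; returns a dict with "frame" (420x560x3 uint8, red, green, blue), "z_map" (420x560 float32, mm along the optical axis (not along the pixel's ray), 0 where there is no reading), "mtx" (3x3 intrinsics, pixels), "k1" (the pictures are not rectified: a ray, as slopes to the right and down, at radius r is drawn at 1 + k1 r^2 times it, then the intrinsics apply), "view" (4x4, takes a point from world to camera coordinates). Camera axes: x right, y down, z forward; pixel columns grow to the right and rows downward; lengths in mm; the calibration is good to about 2 mm. A picture is of the moment at which its call begins.
- job.close_job(): hands the job in; it is judged then, once.
The state is a dict: "time_s": time; "qpos": joint angles; "joint_vel": joint speeds; "joint_efforts": joint torques, N m; "ee_pos": TCP position; "ee_rot": TCP orientation; "ft_force": force on the tool from outside, world axes, zero at the start; "moment": the same for the moment, N m; "grip_width": finger opening in mm; "grasp_force": force on a finger pad.
Only numpy, scipy, OpenCV 4.12 (cv2) and the standard library are available. Lean on these libraries where they do the work, as an engineer would, in place of code of your own. Each camera call takes 0.05 s, during which the arm holds its last target. There are 200 camera calls.

## Working session

There is one attempt and no reset: what is moved stays moved. The work goes in short steps, Python scripts to look and compute and a shell command to move; the robot and the scene stay as the last step left them, time stands still between calls to the robot, and variables do not carry over. Pictures are saved under pics/ and viewed, at most 10 in all, crops included, and the job is handed in when it is done.

```bash
mkdir -p pics; ls; cat > h.py <<'E'
import numpy as np, cv2
from bench import monitor, cams, job
def snap(n):
    s=cams.snapshot(n); s['n']=n; return s
def rays(s,uv):
    uv=np.atleast_2d(np.array(uv,float)); K=s['mtx']
    d=np.c_[(uv[:,0]-K[0,2])/K[0,0],(uv[:,1]-K[1,2])/K[1,1]]
    p=d.copy()
    for _ in range(20): p=d/(1+s['k1']*(p**2).sum(1))[:,None]
    R=s['view'][:3,:3];t=s['view'][:3,3]
    return -R.T@t, np.c_[p,np.ones(len(p))]@R
def plane(s,uv,z):
    c,r=rays(s,uv); return c+r*((z-c[2])/r[:,2])[:,None]
def cloud(s):
    h,w=s['z_map'].shape; vv,uu=np.mgrid[:h,:w]
    c,r=rays(s,np.c_[uu.ravel(),vv.ravel()])
    P=c+r*s['z_map'].ravel()[:,None]; P[s['z_map'].ravel()==0]=np.nan
    return P.reshape(h,w,3)
def save(s,f,crop=None,k=1):
    im=s['frame'][:,:,::-1]
    if crop: a,b,c,d=crop; im=im[b:d,a:c]
    cv2.imwrite('pics/'+f,cv2.resize(im,None,fx=k,fy=k,interpolation=cv2.INTER_CUBIC))
E
python3 - <<'E'
from h import *
a=snap('top');b=snap('side')
cv2.imwrite('pics/top0.png',cv2.resize(a['frame'][:,:,::-1],(800,600)));save(b,'side0.png')
for s in(a,b):
    print(s['mtx'].round(1).tolist(),s['k1'],rays(s,[[280,210]])); 
np.savez('s0.npz',tf=a['frame'],tz=a['z_map'],sf=b['frame'],sz=b['z_map'])
print(monitor.observe())
E
```

```text
pics
[[407.3, 0.0, 276.6], [0.0, 407.3, 213.8], [0.0, 0.0, 1.0]] -0.11629475633573441 (array([ 362.22962481,  -13.30330862, 1184.84752375]), array([[ 0.23847685,  0.02105307, -0.97099963]]))
[[513.7, 0.0, 278.1], [0.0, 513.7, 203.3], [0.0, 0.0, 1.0]] -0.09329543382222544 (array([  493.61276596, -1142.10018393,  1099.03396339]), array([[ 0.08881714,  0.73787664, -0.66920227]]))
{'time_s': 0.1, 'qpos': array([-1.29950199,  0.61577753, -0.01261858,  1.42473654,  0.00812022,
        1.10338604, -0.04039054]), 'joint_vel': array([ 0.00062391, -0.00113877,  0.00125474, -0.0040238 , -0.00047667,
       -0.00068951, -0.0010979 ]), 'joint_efforts': array([ 1.55977614e-03, -4.60043907e+01,  2.10122075e-01, -1.66246712e+01,
       -6.11887523e-02,  1.68948382e-02,  1.03646823e-04]), 'ee_pos': array([190.51523701, 620.75702171, 236.42684564]), 'ee_rot': array([-3.13933614e+00,  4.38086050e-05,  2.84388411e+00]), 'ft_force': array([-0.42396208,  0.24221321,  0.05160582]), 'moment': array([-0.0417632 , -0.02476903,  0.00766494]), 'grasp_force': 0.0, 'grip_width': 92.96316571549504}
```

View pics/top0.png

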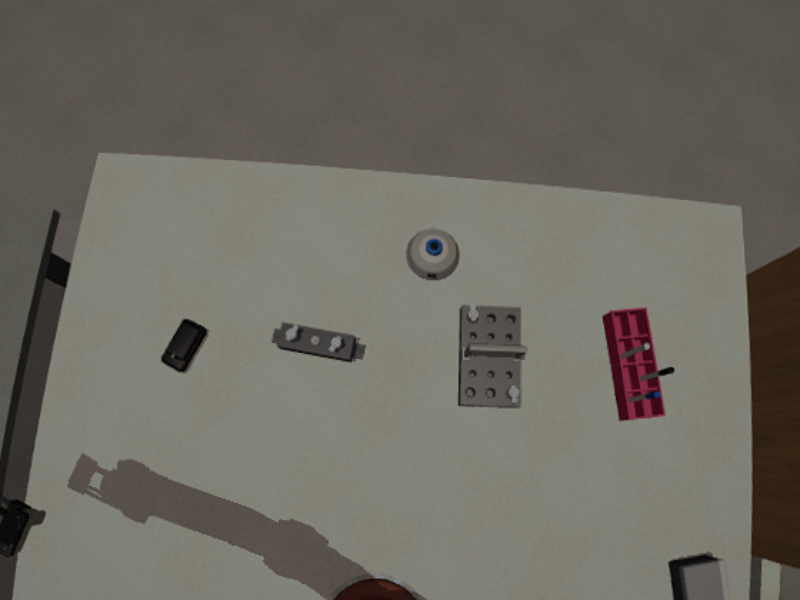

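View pics/side0.png

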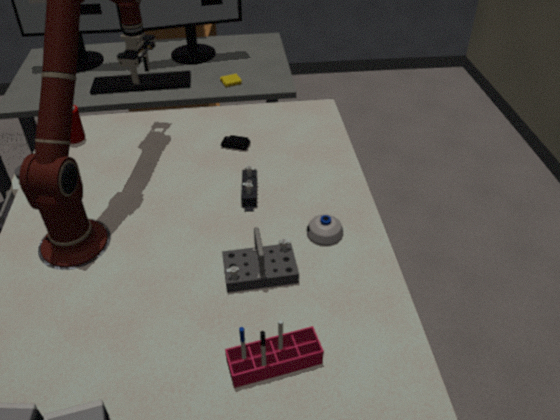

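The top view shows the holder at (318,341) and the carrier at (490,356), with tubes at (473,313) and (513,393). The mixer is at (433,252), the rack at (635,365) and the mouse at (185,345), all in the 800x600 scaling. The side view agrees. Next I'll measure carrier, holder and tubes.

```bash
cat > meas.py <<'E'
from h import *
def boxtop(P,x0,x1,y0,y1,zl,zh):
    m=(P[...,2]>zl)&(P[...,2]<zh)&(P[...,0]>x0)&(P[...,0]<x1)&(P[...,1]>y0)&(P[...,1]<y1)
    q=P[m]; return m,q
if __name__=='__main__':
    a=snap('top');P=cloud(a)
    print('bench z',np.nanmedian(P[290:300,250:300,2]))
    for nm,(u,v,w) in dict(holder=(222,239,40),carrier=(343,249,50)).items():
        m=np.zeros(P.shape[:2],np.uint8); sub=P[v-w:v+w,u-w:u+w,2]
        m[v-w:v+w,u-w:u+w]=((sub>20)&(sub<90))
        q=P[(m>0)&(abs(P[...,2]-40)<6)]
        print(nm,len(q),'ztop',np.median(q[:,2]),cv2.minAreaRect(q[:,:2].astype(np.float32)))
        # colour-contour on plane z=40
        g=a['frame'].astype(int).sum(2)[v-w:v+w,u-w:u+w]
        hi=((sub>54)&(sub<85)).astype(np.uint8)
        n,l,st,c=cv2.connectedComponentsWithStats(hi)
        for i in range(1,n):
            if st[i,4]<15: continue
            vv,uu=np.where(l==i); Q=P[v-w+vv,u-w+uu]
            print('  blob',st[i,4],'px',(c[i]+[u-w,v-w]).round(1),Q.mean(0).round(1),cv2.minAreaRect(Q[:,:2].astype(np.float32)))
    save(a,'hold1.png',(185,215,265,265),8)
    save(a,'car1.png',(315,205,375,290),7)
E
python3 meas.py
```

```text
bench z -0.240609155834818
holder 748 ztop 39.87797072162357 ((545.956298828125, 172.95993041992188), (148.537841796875, 51.1588134765625), 84.96098327636719)
  blob 63 px [203.5 232.8] [550.8 217.6  70.7] ((550.936767578125, 216.83493041992188), (17.918317794799805, 31.481801986694336), 51.53835678100586)
  blob 61 px [234.3 239.8] [539.2 129.3  71.3] ((538.2263793945312, 129.4831085205078), (17.69999885559082, 31.658493041992188), 72.7766342163086)
carrier 2364 ztop 39.49762131734337 ((549.6265869140625, -177.5441436767578), (202.2040252685547, 120.56218719482422), 2.560291051864624)
  blob 63 px [330.7 218.7] [ 623.9 -133.2   70.9] ((624.8720703125, -132.9584197998047), (30.97477912902832, 18.51812744140625), 22.08936882019043)
  blob 57 px [359.2 274.9] [ 474.1 -221.4   70.6] ((472.6397705078125, -221.70481872558594), (30.198991775512695, 15.893017768859863), 7.666754245758057)
```

View pics/hold1.png

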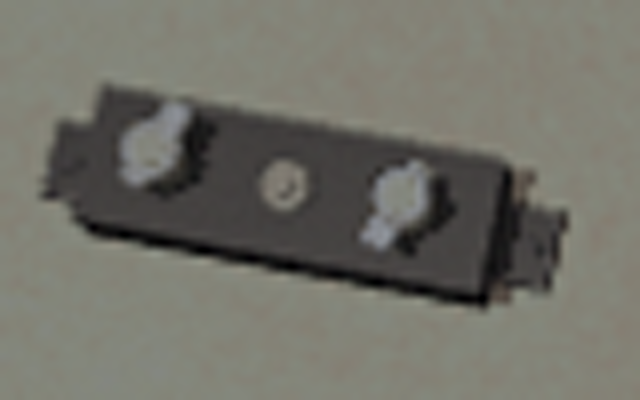

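View pics/car1.png

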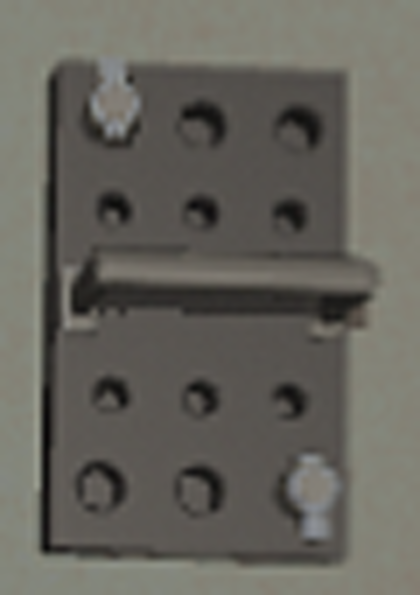

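The holder's left tube has its tab pointing up-right in the image, and the right one down-left. The empty corners are top right (300,128) and bottom left (100,488) in the crop. Now I'll refine with both cameras and work out the tab angles.

```bash
cat > m2.py <<'E'
from h import *
exp={'L':(549.9,217.8),'R':(542,128.1),'C':(622.7,-134.2),'D':(476.4,-220.9)}
for n in('top','side'):
    s=snap(n);P=cloud(s);g=s['frame'].astype(int).max(2)
    for nm,c,r in(('holder',(546,173),110),('carrier',(549.6,-177.5),135)):
        q=P[(abs(P[...,2]-40)<5)&(np.hypot(P[...,0]-c[0],P[...,1]-c[1])<r)]
        q=q[:,:2]
        (cc,sz,an)=cv2.minAreaRect(q.astype(np.float32)); print(n,nm,len(q),np.round(cc,1),np.round(sz,1),round(an,2))
    W=plane(s,np.c_[np.tile(np.arange(560),420),np.repeat(np.arange(420),560)],70.5).reshape(420,560,3)
    for k,c in exp.items():
        near=np.hypot(W[...,0]-c[0],W[...,1]-c[1])<27
        h=P[...,2]
        m=near&(h>56)&(h<80)
        Q=P[m][:,:2]; 
        mu=Q.mean(0); w,V=np.linalg.eigh(np.cov(Q.T)); ax=V[:,1]
        t=(Q-mu)@ax
        if t.max()<-t.min(): ax=-ax
        print(n,k,m.sum(),'mean',mu.round(1),'axis',round(np.degrees(np.arctan2(ax[1],ax[0])),1),'ext',(((Q-mu)@ax).min().round(1),((Q-mu)@ax).max().round(1)),'skew',round((((Q-mu)@ax)**3).mean(),1),'z',np.median(P[m][:,2]).round(1))
    for k,c in {'rack':(-1,-420),'vort':(-1,-60)}.items(): pass
    if n=='top':
        f=s['frame'].astype(int); pk=(f[...,0]>f[...,1]+60)&(P[...,2]>20)&(P[...,0]>300); Q=P[pk]; print('rack',cv2.minAreaRect(Q[:,:2].astype(np.float32)))
        v=(P[...,2]>20)&(P[...,0]>660)&(P[...,0]<850)&(abs(P[...,1]+80)<130); print('vort',P[v].min(0).round(),P[v].max(0).round())
E
python3 m2.py
```

```text
top holder 730 [545.7 172.9] [148.5  51.2] 84.87
top carrier 2298 [ 549.7 -177.6] [202.3 120.3] 2.78
top L 63 mean [550.7 217.5] axis -21.6 ext (np.float64(-14.8), np.float64(17.2)) skew 169.1 z 71.8
top R 62 mean [539.4 129.1] axis 150.8 ext (np.float64(-15.3), np.float64(17.0)) skew 144.9 z 71.4
top C 63 mean [ 624.  -133.2] axis 5.8 ext (np.float64(-15.3), np.float64(17.1)) skew 212.1 z 71.1
top D 58 mean [ 473.9 -221.5] axis -173.8 ext (np.float64(-13.9), np.float64(16.4)) skew 180.8 z 70.9
rack ((557.6488037109375, -471.63092041015625), (218.65835571289062, 78.52244567871094), 10.949357032775879)
vort [703. -99.  20.] [807.   7.  70.]
side holder 331 [547.9 167.5] [159.8  48.3] 84.99
side carrier 1826 [ 552.5 -181.5] [200.8 127. ] 2.49
side L 44 mean [553.6 210.1] axis -29.2 ext (np.float64(-14.0), np.float64(21.1)) skew 145.2 z 69.7
side R 46 mean [543.8 123.1] axis 150.2 ext (np.float64(-14.1), np.float64(18.5)) skew 265.3 z 68.9
side C 65 mean [ 626.  -139.7] axis 14.6 ext (np.float64(-13.8), np.float64(18.6)) skew 281.4 z 69.0
side D 71 mean [ 477.8 -227.7] axis 178.2 ext (np.float64(-13.6), np.float64(15.9)) skew 119.0 z 68.7
```

```bash
python3 -m pendant '{"travel":[[0.8,-0.9,-0.19],[0.8,-0.9,-0.19],[0.8,-0.9,-0.19],[0.8,-0.9,-0.19],[0.8,-0.9,-0.19],[0.8,-0.9,-0.19],[0.8,-0.9,-0.19],[0.8,-0.9,-0.19],[0.8,-0.86,-0.19],[0,0,0]],"dr":[[0,0,-0.2],[0,0,-0.2],[0,0,-0.2],[0,0,-0.2],[0,0,-0.2],[0,0,-0.2],[0,0,-0.2],[0,0,-0.2],[0,0,-0.2],[0,0,0]]}' 0 10
```

```text
time_s: 1.5
ee_pos: [554.2, 211.1, 151.0]
ee_rot: [-3.138, 0.003, 2.675]
ft_force: [-0.3, -0.1, -0.5]
grip_width: 46.3
grasp_force: 0.0
```

```bash
python3 -m pendant '{"travel":[[0,0,0],[0,0,0],[0,0,0],[0,0,0],[0,0,0],[0,0,0],[0,0,0],[0,0,0],[0,0,0],[0,0,0]],"dr":[[0,0,0],[0,0,0],[0,0,0],[0,0,0],[0,0,0],[0,0,0],[0,0,0],[0,0,0],[0,0,0],[0,0,0]]}'; python3 -c "
from h import *
save(snap('side'),'s2.png',(200,90,340,195),5)"
```

```text
time_s: 2.75
ee_pos: [550.7, 218.4, 151.9]
ee_rot: [-3.141, -0.0, 2.687]
ft_force: [0.1, 0.4, 0.5]
grip_width: 46.4
grasp_force: 0.0
```

View pics/s2.png

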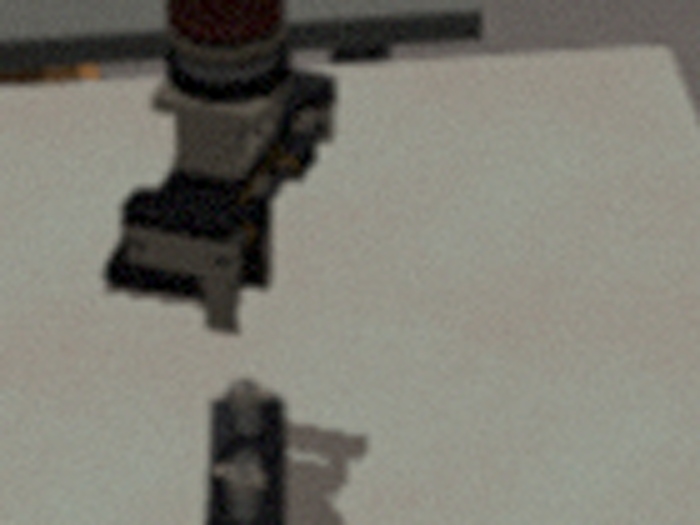

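The gripper stands settled above the left tube, with the finger at crop (225,320) above the lid at (245,390). I'll descend now.

```bash
python3 -m pendant '{"travel":[[0,-0.01,-0.25],[0,0,-0.25],[0,0,-0.25],[0,0,-0.25],[0,0,-0.25],[0,0,-0.25],[0,0,-0.22],[0,0,0],[0,0,0],[0,0,0]],"dr":[[0,0,0],[0,0,0],[0,0,0],[0,0,0],[0,0,0],[0,0,0],[0,0,0],[0,0,0],[0,0,0],[0,0,0]]}' && python3 -m pendant '{"travel":[[0,0,0],[0,0,0],[0,0,0],[0,0,0],[0,0,0],[0,0,0],[0,0,0],[0,0,0],[0,0,0],[0,0,0]],"dr":[[0,0,0],[0,0,0],[0,0,0],[0,0,0],[0,0,0],[0,0,0],[0,0,0],[0,0,0],[0,0,0],[0,0,0]]}' 1 10
```

```text
time_s: 4.05
ee_pos: [551.1, 218.0, 66.5]
ee_rot: [3.141, 0.001, 2.687]
ft_force: [-0.9, 0.3, 0.3]
grip_width: 46.5
grasp_force: 0.0
time_s: 5.3
ee_pos: [550.7, 217.9, 66.0]
ee_rot: [3.142, 0.0, 2.687]
ft_force: [-0.7, 0.0, 0.9]
grip_width: 19.8
grasp_force: 10.0
```

```bash
python3 -m pendant '{"travel":[[0,0,0.1],[0,0,0.26],[0,0,0.26],[0,0,0.26],[0,0,0.3],[0,0,0.3],[0,0,0.3],[0,0,0.3],[0,0,0.3],[0,0,0.22]],"dr":[[0,0,0],[0,0,0],[0,0,0],[0,0,0],[0,0,0],[0,0,0],[0,0,0],[0,0,0],[0,0,0],[0,0,0]]}' && python3 -m pendant '{"travel":[[0.09,-0.48,0],[0.17,-0.96,0],[0.17,-0.96,0],[0.17,-0.96,0],[0.17,-0.96,0],[0.17,-0.96,0],[0.17,-0.96,0],[0.17,-0.96,0],[0.17,-0.96,0],[0.08,-0.48,0]],"dr":[[0,0,0.32],[0,0,0.64],[0,0,0.64],[0,0,0.64],[0,0,0.64],[0,0,0.64],[0,0,0.64],[0,0,0.64],[0,0,0.64],[0,0,0.32]]}' && python3 -m pendant '{"travel":[[0,0,0],[0,0,0],[0,0,0],[0,0,0],[0,0,0],[0,0,0],[0,0,0],[0,0,0],[0,0,0],[0,0,0]],"dr":[[0,0,0],[0,0,0],[0,0,0],[0,0,0],[0,0,0],[0,0,0],[0,0,0],[0,0,0],[0,0,0],[0,0,0]]}'
python3 - <<'E'
from h import *
s=snap('side')
def px(p):
    c=s['view']@np.r_[p,1]; u=c[:2]/c[2]; u=u*(1+s['k1']*(u@u)); return s['mtx'][:2,:2]@u+s['mtx'][:2,2]
print('tube foot',px([627,-214,140]),'lid',px([627,-214,200]),'hole',px([626.5,-214,40]))
u,v=px([627,-214,110]).astype(int); save(s,'s3.png',(u-60,v-60,u+60,v+45),5)
E
```

```text
time_s: 6.55
ee_pos: [550.9, 217.9, 197.1]
ee_rot: [3.141, 0.001, 2.687]
ft_force: [0.3, 0.5, -0.5]
grip_width: 19.8
grasp_force: 10.0
time_s: 7.8
ee_pos: [626.5, -218.7, 195.8]
ee_rot: [-3.139, -0.001, -3.097]
ft_force: [0.1, -0.5, 0.1]
grip_width: 19.5
grasp_force: 10.0
time_s: 9.05
ee_pos: [627.2, -214.2, 195.9]
ee_rot: [-3.142, -0.0, -3.094]
ft_force: [-0.4, 0.6, -0.4]
grip_width: 19.7
grasp_force: 10.0
tube foot [288.27006697 242.80596993] lid [288.52134679 226.1706467 ] hole [287.6981307 268.4140717]
```

View pics/s3.png

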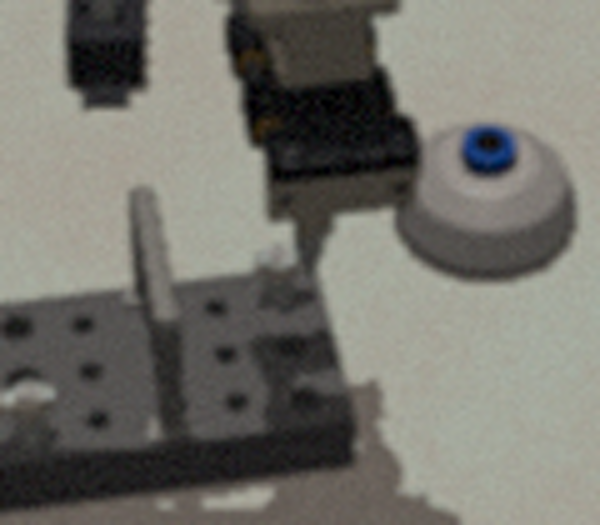

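The tube is held; its foot is at crop (313,272), straight above the back-right hole at (306,400). The lid of tube C is at (277,258). I'll go down in stages.

```bash
python3 -m pendant '{"travel":[[0,0.01,-0.2],[0,0,-0.35],[0,0,-0.35],[0,0,-0.35],[0,0,-0.3],[0,0,-0.25],[0,0,-0.1],[0,0,0],[0,0,0],[0,0,0]],"dr":[[0,0,0],[0,0,0],[0,0,0],[0,0,0],[0,0,0],[0,0,0],[0,0,0],[0,0,0],[0,0,0],[0,0,0]]}' && python3 -m pendant '{"travel":[[0,0,-0.05],[0,0,-0.05],[0,0,-0.05],[0,0,-0.05],[0,0,-0.05],[0,0,-0.05],[0,0,-0.05],[0,0,0],[0,0,0],[0,0,0]],"dr":[[0,0,0],[0,0,0],[0,0,0],[0,0,0],[0,0,0],[0,0,0],[0,0,0],[0,0,0],[0,0,0],[0,0,0]]}'
python3 - <<'E'
from h import *
s=snap('side');save(s,'s4.png',(218,215,338,300),6)
E
```

```text
time_s: 10.35
ee_pos: [627.6, -213.7, 101.6]
ee_rot: [-3.141, 0.001, -3.094]
ft_force: [-0.2, -0.2, -0.2]
grip_width: 19.6
grasp_force: 10.0
time_s: 11.6
ee_pos: [627.2, -213.7, 83.5]
ee_rot: [-3.141, 0.0, -3.094]
ft_force: [0.3, -0.3, -0.0]
grip_width: 19.5
grasp_force: 10.0
```

View pics/s4.png

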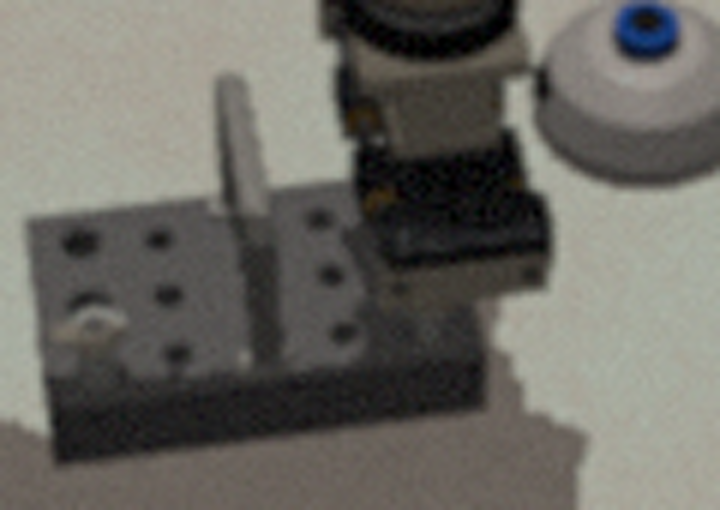

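The foot is 12 mm inside the hole with no contact force, and the carrier stands unmoved. I'll go on to the floor.

```bash
python3 -m pendant '{"travel":[[0,0,-0.05],[0,0,-0.05],[0,0,-0.05],[0,0,-0.05],[0,0,-0.05],[0,0,-0.05],[0,0,-0.03],[0,0,0],[0,0,0],[0,0,0]],"dr":[[0,0,0],[0,0,0],[0,0,0],[0,0,0],[0,0,0],[0,0,0],[0,0,0],[0,0,0],[0,0,0],[0,0,0]]}'
```

```text
time_s: 12.9
ee_pos: [627.2, -213.1, 66.7]
ee_rot: [3.141, -0.0, -3.093]
ft_force: [-0.5, -0.8, -0.7]
grip_width: 19.7
grasp_force: 10.0
```

```bash
python3 -m pendant '{"travel":[[0,0,0],[0,0,0],[0,0,0],[0,0,0],[0,0,0.1],[0,0,0.3],[0,0,0.4],[0,0,0.4],[0,0,0.4],[0,0,0.4]],"dr":[[0,0,0],[0,0,0],[0,0,0],[0,0,0],[0,0,0],[0,0,0],[0,0,0],[0,0,0],[0,0,0],[0,0,0]]}' 0.1 && python3 -m pendant '{"travel":[[-0.1,0.38,0],[-0.19,0.76,0],[-0.19,0.76,0],[-0.19,0.76,0],[-0.19,0.76,0],[-0.19,0.76,0],[-0.19,0.76,0],[-0.19,0.76,0],[-0.19,0.76,0],[-0.08,0.38,0]],"dr":[[0,0,-0.34],[0,0,-0.68],[0,0,-0.68],[0,0,-0.68],[0,0,-0.68],[0,0,-0.68],[0,0,-0.68],[0,0,-0.68],[0,0,-0.68],[0,0,-0.34]]}' && python3 -m pendant '{"travel":[[0,0,-0.15],[0,0,-0.15],[0,0,0],[0,0,0],[0,0,0],[0,0,0],[0,0,0],[0,0,0],[0,0,0],[0,0,0]],"dr":[[0,0,0],[0,0,0],[0,0,0],[0,0,0],[0,0,0],[0,0,0],[0,0,0],[0,0,0],[0,0,0],[0,0,0]]}'
python3 m2.py | head -8; python3 - <<'E'
from h import *
save(snap('top'),'t5.png',(315,200,375,290),6)
E
```

```text
time_s: 14.15
ee_pos: [627.5, -213.7, 169.0]
ee_rot: [-3.141, 0.002, -3.094]
ft_force: [-0.3, 0.7, -0.6]
grip_width: 41.6
grasp_force: 0.0
time_s: 15.4
ee_pos: [541.7, 131.8, 168.3]
ee_rot: [3.139, 0.0, 2.658]
ft_force: [0.1, -0.7, 0.2]
grip_width: 42.1
grasp_force: 0.0
time_s: 16.65
ee_pos: [542.2, 128.4, 151.9]
ee_rot: [-3.142, -0.0, 2.655]
ft_force: [-0.2, -0.4, 0.0]
grip_width: 41.7
grasp_force: 0.0
top holder 23 [538.9 103.5] [ 6.9 39.6] 64.61
top carrier 2303 [ 549.7 -177.5] [202.1 121.8] 3.68m2.py:15: RuntimeWarning: Mean of empty slice.
  mu=Q.mean(0); w,V=np.linalg.eigh(np.cov(Q.T)); ax=V[:,1]
  ret = um.true_divide(
  avg = a.mean(axis, **keepdims_kw)
m2.py:15: RuntimeWarning: Degrees of freedom <= 0 for slice
  mu=Q.mean(0); w,V=np.linalg.eigh(np.cov(Q.T)); ax=V[:,1]
  c *= np.true_divide(1, fact)
  c *= np.true_divide(1, fact)
Traceback (most recent call last):
  File "m2.py", line 17, in <module>
    if t.max()<-t.min(): ax=-ax
       ~~~~~^^
ValueError: zero-size array to reduction operation maximum which has no identity
```

View pics/t5.png

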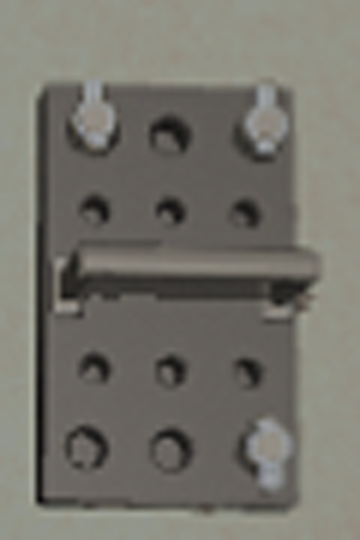

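The first tube stands in the back-right hole at crop (265,122), its tab pointing out like tube C's; the carrier hasn't moved. Now the second tube.

```bash
python3 -m pendant '{"travel":[[0,0,-0.25],[0,0,-0.25],[0,0,-0.25],[0,0,-0.25],[0,0,-0.25],[0,0,-0.25],[0,0,-0.22],[0,0,0],[0,0,0],[0,0,0]],"dr":[[0,0,0],[0,0,0],[0,0,0],[0,0,0],[0,0,0],[0,0,0],[0,0,0],[0,0,0],[0,0,0],[0,0,0]]}' && python3 -m pendant '{"travel":[[0,0,0],[0,0,0],[0,0,0],[0,0,0],[0,0,0],[0,0,0],[0,0,0],[0,0,0],[0,0,0],[0,0,0]],"dr":[[0,0,0],[0,0,0],[0,0,0],[0,0,0],[0,0,0],[0,0,0],[0,0,0],[0,0,0],[0,0,0],[0,0,0]]}' 1 10
```

```text
time_s: 18.0
ee_pos: [542.6, 128.5, 66.5]
ee_rot: [3.141, 0.001, 2.655]
ft_force: [0.7, 0.3, -0.0]
grip_width: 41.8
grasp_force: 0.0
time_s: 19.25
ee_pos: [542.3, 128.4, 66.0]
ee_rot: [3.142, 0.0, 2.655]
ft_force: [0.1, 0.3, 2.6]
grip_width: 19.7
grasp_force: 10.0
```

```bash
python3 -m pendant '{"travel":[[0,0,0.1],[0,0,0.26],[0,0,0.26],[0,0,0.26],[0,0,0.3],[0,0,0.3],[0,0,0.3],[0,0,0.3],[0,0,0.3],[0,0,0.22]],"dr":[[0,0,0],[0,0,0],[0,0,0],[0,0,0],[0,0,0],[0,0,0],[0,0,0],[0,0,0],[0,0,0],[0,0,0]]}' && python3 -m pendant '{"travel":[[-0.08,-0.3,0],[-0.153,-0.6,0],[-0.153,-0.6,0],[-0.153,-0.6,0],[-0.153,-0.6,0],[-0.153,-0.6,0],[-0.153,-0.6,0],[-0.153,-0.6,0],[-0.153,-0.6,0],[-0.07,-0.29,0]],"dr":[[0,0,0.34],[0,0,0.68],[0,0,0.68],[0,0,0.68],[0,0,0.68],[0,0,0.68],[0,0,0.68],[0,0,0.68],[0,0,0.68],[0,0,0.34]]}' && python3 -m pendant '{"travel":[[0,0,0],[0,0,0],[0,0,0],[0,0,0],[0,0,0],[0,0,0],[0,0,0],[0,0,0],[0,0,0],[0,0,0]],"dr":[[0,0,0],[0,0,0],[0,0,0],[0,0,0],[0,0,0],[0,0,0],[0,0,0],[0,0,0],[0,0,0],[0,0,0]]}'
```

```text
time_s: 20.5
ee_pos: [542.4, 128.4, 197.1]
ee_rot: [3.141, 0.001, 2.655]
ft_force: [0.3, -0.1, -0.2]
grip_width: 19.7
grasp_force: 10.0
time_s: 21.75
ee_pos: [472.7, -143.4, 196.1]
ee_rot: [-3.141, -0.001, -3.096]
ft_force: [-0.1, -0.2, -0.0]
grip_width: 19.8
grasp_force: 10.0
time_s: 23.0
ee_pos: [473.5, -141.2, 195.9]
ee_rot: [-3.142, -0.0, -3.094]
ft_force: [0.7, 0.6, -0.3]
grip_width: 19.6
grasp_force: 10.0
```

```bash
python3 -m pendant '{"travel":[[0,0.01,-0.2],[0,0,-0.35],[0,0,-0.35],[0,0,-0.35],[0,0,-0.3],[0,0,-0.25],[0,0,-0.1],[0,0,0],[0,0,0],[0,0,0]],"dr":[[0,0,0],[0,0,0],[0,0,0],[0,0,0],[0,0,0],[0,0,0],[0,0,0],[0,0,0],[0,0,0],[0,0,0]]}' && python3 -m pendant '{"travel":[[0,0,-0.05],[0,0,-0.05],[0,0,-0.05],[0,0,-0.05],[0,0,-0.05],[0,0,-0.05],[0,0,-0.05],[0,0,0],[0,0,0],[0,0,0]],"dr":[[0,0,0],[0,0,0],[0,0,0],[0,0,0],[0,0,0],[0,0,0],[0,0,0],[0,0,0],[0,0,0],[0,0,0]]}'
```

```text
time_s: 24.25
ee_pos: [473.8, -140.7, 101.4]
ee_rot: [-3.141, 0.001, -3.094]
ft_force: [-0.3, -0.8, 0.2]
grip_width: 19.7
grasp_force: 10.0
time_s: 25.5
ee_pos: [473.4, -140.8, 83.4]
ee_rot: [-3.141, -0.0, -3.094]
ft_force: [0.0, -1.6, -1.0]
grip_width: 19.6
grasp_force: 10.0
```

```bash
python3 -m pendant '{"travel":[[0,0,-0.05],[0,0,-0.05],[0,0,-0.05],[0,0,-0.05],[0,0,-0.05],[0,0,-0.05],[0,0,-0.03],[0,0,0],[0,0,0],[0,0,0]],"dr":[[0,0,0],[0,0,0],[0,0,0],[0,0,0],[0,0,0],[0,0,0],[0,0,0],[0,0,0],[0,0,0],[0,0,0]]}'
```

```text
time_s: 26.75
ee_pos: [473.5, -140.2, 66.9]
ee_rot: [3.141, -0.0, -3.093]
ft_force: [-0.2, -1.1, -0.5]
grip_width: 19.8
grasp_force: 10.0
```

```bash
python3 -m pendant '{"travel":[[0,0,0],[0,0,0],[0,0,0],[0,0,0],[0,0,0.1],[0,0,0.3],[0,0,0.5],[0,0,0.5],[0,0,0.5],[0,0,0.5]],"dr":[[0,0,0],[0,0,0],[0,0,0],[0,0,0],[0,0,0],[0,0,0],[0,0,0],[0,0,0],[0,0,0],[0,0,0]]}' 0.1 && python3 -m pendant '{"travel":[[0.08,0.4,0],[0.08,0.4,0],[0.08,0.4,0],[0.08,0.4,0],[0.08,0.4,0],[0.08,0.4,0],[0.08,0.4,0],[0.08,0.4,0],[0.08,0.4,0],[0.08,0.4,0]],"dr":[[0,0,-0.9],[0,0,-0.9],[0,0,-0.9],[0,0,-0.9],[0,0,-0.9],[0,0,-0.9],[0,0,-0.9],[0,0,-0.9],[0,0,-0.9],[0,0,-0.9]]}'
python3 - <<'E'
from h import *
s=snap('top');P=cloud(s);save(s,'t6.png',(315,200,375,290),6)
q=P[(abs(P[...,2]-40)<5)&(np.hypot(P[...,0]-549.7,P[...,1]+177.5)<135)]
print(cv2.minAreaRect(q[:,:2].astype(np.float32)))
b=P[(P[...,2]>112)&(P[...,2]<135)&(np.hypot(P[...,0]-549.7,P[...,1]+177.5)<70)]
print('bar',len(b),b.mean(0),cv2.minAreaRect(b[:,:2].astype(np.float32)))
for x,y in((622.7,-134.2),(476.4,-220.9),(626.5,-214),(472.9,-141.2)):
    m=(np.hypot(P[...,0]-x,P[...,1]-y)<24)&(P[...,2]>56)&(P[...,2]<85); Q=P[m]
    ax=np.linalg.eigh(np.cov(Q[:,:2].T))[1][:,1]
    print((Q.mean(0)-[x,y,0]).round(1),Q[:,2].max().round(1),np.degrees(np.arctan2(ax[1],ax[0])).round(1))
E
```

```text
time_s: 28.0
ee_pos: [473.5, -140.6, 188.9]
ee_rot: [-3.141, 0.001, -3.094]
ft_force: [-0.6, -0.7, 0.3]
grip_width: 41.7
grasp_force: 0.0
time_s: 29.25
ee_pos: [513.6, 60.2, 188.1]
ee_rot: [3.14, 0.0, 2.402]
ft_force: [0.1, -0.7, -1.3]
grip_width: 41.7
grasp_force: 0.0
((549.960693359375, -176.717041015625), (201.725341796875, 121.9256362915039), 2.8014354705810547)
bar 237 [ 549.16835266 -174.90606584  123.97371466] ((550.1544799804688, -176.47694396972656), (14.662261009216309, 108.92040252685547), 2.3776276111602783)
[ 0.8  2.5 70.5] 77.1 -175.5
[-2.5  1.6 71.2] 75.9 -172.3
[ 1.9  1.1 70. ] 75.1 175.0
[-2.1  0.9 70.6] 76.3 -173.9
```

View pics/t6.png

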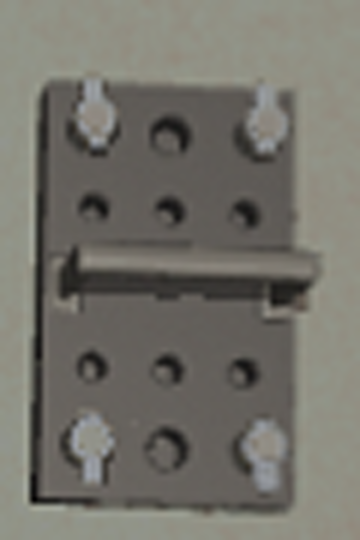

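All four tubes stand in the corner holes, at crop (95,118), (265,122), (92,440) and (267,447), with tabs pointing outward. Lid heights match tubes C and D. Next is the handle.

```bash
python3 -m pendant '{"travel":[[0.073,-0.47,0],[0.073,-0.47,0],[0.073,-0.47,0],[0.073,-0.47,0],[0.073,-0.47,0],[0.073,-0.47,0],[0.073,-0.47,0],[0.073,-0.47,0],[0.073,-0.47,0],[0.073,-0.47,0]],"dr":[[0,0,-0.9],[0,0,-0.9],[0,0,-0.9],[0,0,-0.9],[0,0,-0.9],[0,0,-0.9],[0,0,-0.9],[0,0,-0.9],[0,0,-0.9],[0,0,-0.9]]}' 0 && python3 -m pendant '{"travel":[[0,0,0],[0,0,0],[0,0,0],[0,0,0],[0,0,0],[0,0,0],[0,0,0],[0,0,0],[0,0,0],[0,0,0]],"dr":[[0,0,0],[0,0,0],[0,0,0],[0,0,0],[0,0,0],[0,0,0],[0,0,0],[0,0,0],[0,0,0],[0,0,0]]}'
```

```text
time_s: 30.55
ee_pos: [550.2, -177.1, 186.9]
ee_rot: [-3.142, -0.0, 1.614]
ft_force: [0.1, -0.4, -0.0]
grip_width: 46.9
grasp_force: 0.0
time_s: 31.8
ee_pos: [550.0, -175.6, 186.9]
ee_rot: [-3.141, -0.0, 1.619]
ft_force: [0.4, -0.6, -0.4]
grip_width: 46.5
grasp_force: 0.0
```

```bash
python3 -m pendant '{"travel":[[0,-0.02,-0.1],[0,0,-0.2],[0,0,-0.25],[0,0,-0.25],[0,0,-0.25],[0,0,-0.2],[0,0,-0.13],[0,0,0],[0,0,0],[0,0,0]],"dr":[[0,0,0],[0,0,0],[0,0,0],[0,0,0],[0,0,0],[0,0,0],[0,0,0],[0,0,0],[0,0,0],[0,0,0]]}' && python3 -m pendant '{"travel":[[0,0,0],[0,0,0],[0,0,0],[0,0,0],[0,0,0],[0,0,0],[0,0,0],[0,0,0],[0,0,0],[0,0,0]],"dr":[[0,0,0],[0,0,0],[0,0,0],[0,0,0],[0,0,0],[0,0,0],[0,0,0],[0,0,0],[0,0,0],[0,0,0]]}' 1 40
```

```text
time_s: 33.05
ee_pos: [550.3, -176.7, 118.4]
ee_rot: [3.141, 0.0, 1.619]
ft_force: [0.5, -0.6, 0.6]
grip_width: 46.1
grasp_force: 0.0
time_s: 34.3
ee_pos: [550.3, -176.6, 118.0]
ee_rot: [3.141, 0.0, 1.619]
ft_force: [1.5, 0.8, -0.0]
grip_width: 13.9
grasp_force: 40.0
```

Gripped at 14 mm. I'll lift 100 mm smoothly.

```bash
python3 -m pendant '{"travel":[[0,0,0.05],[0,0,0.1],[0,0,0.1],[0,0,0.12],[0,0,0.12],[0,0,0.12],[0,0,0.12],[0,0,0.12],[0,0,0.1],[0,0,0.1]],"dr":[[0,0,0],[0,0,0],[0,0,0],[0,0,0],[0,0,0],[0,0,0],[0,0,0],[0,0,0],[0,0,0],[0,0,0]]}' 1 45 && python3 -m pendant '{"travel":[[0,0,0.12],[0,0,0.12],[0,0,0.12],[0,0,0.12],[0,0,0.12],[0,0,0.12],[0,0,0.12],[0,0,0.1],[0,0,0.08],[0,0,0.04]],"dr":[[0,0,0],[0,0,0],[0,0,0],[0,0,0],[0,0,0],[0,0,0],[0,0,0],[0,0,0],[0,0,0],[0,0,0]]}' && python3 -m pendant '{"travel":[[0,0,0],[0,0,0],[0,0,0],[0,0,0],[0,0,0],[0,0,0],[0,0,0],[0,0,0],[0,0,0],[0,0,0]],"dr":[[0,0,0],[0,0,0],[0,0,0],[0,0,0],[0,0,0],[0,0,0],[0,0,0],[0,0,0],[0,0,0],[0,0,0]]}'
python3 - <<'E'
from h import *
s=snap('side');save(s,'s7.png',(200,165,340,270),5)
P=cloud(s);q=P[(abs(P[...,2]-142)<8)&(np.hypot(P[...,0]-550,P[...,1]+177)<110)]
A=np.c_[q[:,:2]-[550,-177],np.ones(len(q))]
for _ in range(3):
    c=np.linalg.lstsq(A,q[:,2],rcond=None)[0]; k=abs(A@c-q[:,2])<3; A,q=A[k],q[k]
print('slopes,height of top face',c)
E
```

```text
time_s: 35.55
ee_pos: [549.9, -176.6, 170.7]
ee_rot: [-3.141, -0.0, 1.619]
ft_force: [1.1, -0.2, -6.0]
grip_width: 13.6
grasp_force: 45.0
time_s: 36.8
ee_pos: [550.0, -176.7, 223.7]
ee_rot: [3.141, 0.0, 1.619]
ft_force: [-0.2, -0.6, -5.4]
grip_width: 13.4
grasp_force: 45.0
time_s: 38.05
ee_pos: [550.0, -176.6, 223.4]
ee_rot: [-3.142, -0.0, 1.619]
ft_force: [-0.1, 0.6, -5.4]
grip_width: 13.8
grasp_force: 45.0
slopes,height of top face [1.96601275e-03 1.46342187e-03 1.43838835e+02]
```

View pics/s7.png

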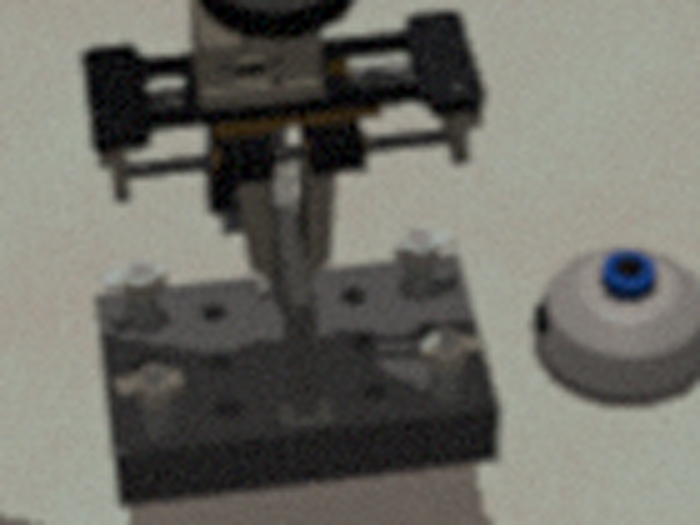

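The carrier hangs level (slopes under 0.002) with its underside about 104 mm up. All four lids are in place, at crop (138,275), (422,243), (150,380) and (445,345), tabs outward. I'm handing it in.

```bash
python3 -c "
from bench import job
print(job.close_job())"
```

```text
the job is handed in; nothing more can be done
None
```

I handed the job in at about 38 s with both tubes in the empty corner holes, tabs pointing outward, and the carrier held level and still by the middle of its handle, about 10 cm up; the hand-in returned no verdict.

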